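# Open the water filter whose thread hand is unknown

## Robot

A 6-joint arm with a two-finger parallel gripper is mounted at the origin on a cart in front of the work surface, level with it; the furniture and walls round the work are solid. World frame = base frame: x ahead of the robot, y to its left, z up, the work surface at z = 0. Lengths are in m, angles in rad, forces in N, time in s.
With the tool pointing down it reaches from about 0.35 to 0.975 m from the base axis. Payload 4.9 kg.
Tool frame: the origin (TCP) lies on the centre line of the jaws, within the pads' length; the fingertips stand manip.tip_reach ahead of it and the grasp point (between the pads) is the TCP (manip.tip_reach is the distance from the TCP to the fingertips, in m); z points along the fingers, y is the line along which they close (so a half turn about z gives the same grasp; the last joint's range is limited). The gripper opens to 85 mm and grips with 20 to 120 N. Pads are 22 mm wide; open, the fingers measure 114 mm over their backs; the gripper's body (76 mm by 85 mm) begins 54 mm behind the grasp point. The pads swing forward as they close: fully open they stand 13 mm farther back than shut.
Start: joints at [1.12, 0.053, 1.613, -0, 1.476, -0.119], TCP at [0.204, 0.591, 0.25] pointing down, gripper open.
Joint ranges: [-3.01, 3.01], [-1.01, 2.22], [0.06, 2.58], [-1.02, 4.17], [0.09, 2.62], [-3.14, 3.14]. Speed limits (rad/s): [2.57, 2.57, 3.14, 3.14, 3.14, 3.14].

## Interface

Orientations are given as a unit quaternion [w, x, y, z].
In Python, from plant import manip gives the robot as it stands. The module is installed in compiled form; this text tells all that it offers.
- The arm moves only by the tool move_arm, never from a script. Its argument "rows" is a list of rows, each a list of 7 numbers: the shift along the tool's x, y, z in cm, then the turn, a rotation vector about the tool's x, y, z in degrees, then the opening, from -1 (shut) to 1 (fully open). In form: [[tx, ty, tz, ax, ay, az, jaw], ...]. A call has 1 to 20 rows; each row shifts and turns the commanded pose from where the row before left it, along the tool's axes as they then stand; what a row does not reach is not made up. A row lasts 1/12 s, in which the tool goes at most 41.7 mm and 7.16 degrees, less where a joint would pass 70% of its speed; a pose out of reach is approached as far as the arm can. A call is refused whole if a number of a shift passes 4.17 or a number of a turn 7.16, either way. A call with a gripper value outside its range is refused whole. The fingers move at their own pace and stop on an object; the grip force is fixed at half the most. Time passes only in rows, so rows that do not move let the fingers close. It gives the time, the measured TCP pose, the force, the opening and the grip force at its end, in the units of the state.
- manip.state(): the state, without advancing time (a new reading comes with each control period).
- manip.grab_frame(name): name is "side" or "top" or "wrist"; returns a dict with "img" (384x512x3 uint8, blue, green, red), "mtx" (3x3 intrinsics, pixels), "R" (3x3) and "t" (3): a world point X has camera coordinates R X + t. Camera axes: x right, y down, z forward; pixel columns grow to the right and rows downward; lengths in m; the calibration is good to about 2 mm. A picture is of the moment at which its call begins. There is no depth.
- manip.job_done(): hands the job in; it is judged then, once.
The state is a dict: "time": time; "joint_pos": joint angles; "joint_vel": joint speeds; "joint_efforts": joint torques, N m; "tool_pos": TCP position; "tool_rot": TCP orientation; "contact_force": force on the tool from outside, world axes, zero at the start; "ft_torque": the same for the moment, N m; "gripper_width": opening from 0.0 (shut) to 1.0 (fully open); "grasp_force": force on a finger pad.
Only numpy, scipy, OpenCV 4.12 (cv2) and the standard library are available. Lean on these libraries where they do the work, as an engineer would, in place of code of your own. Each camera call takes 0.05 s, during which the arm holds its last target. There are 200 camera calls.

## Task

Take the blue screw cap off the countertop water filter so that its cartridge can be changed. Nobody remembers whether the cap has an ordinary or a reverse thread: feel gently which way it loosens (if the white housing is dragged round with the cap, that is the tightening way, so stop at once and never wrench the housing more than about 15 degrees round on its sprung foot), then unscrew the cap and lift it straight off. Finish while holding the cap in the gripper, level and still over the filter with its foot about 5 to 10 cm clear above the rim; do not put it down or let go, and leave the other things on the worktop where they are.

Things in the scene. Friction and masses are not known exactly. Their poses are not given: they have to be found in the camera images.
- cap: Blue round screw cap, 84 mm across, 12 mm thick, 0.12 kg, with a wing grip on top (60 mm long along cap x, 14 mm wide along cap y). Origin: centre of the disc's underside, which rests on the housing's rim; z up, disc top at z = +12 mm, wing top at +44 mm. Seated, its x lies within 0.07 rad of the housing's x (home). Which way loosens, + or - about z, differs from start to start, unseen.
- wing (a point): Middle of the top of the cap's wing grip (white stripe), 44 mm above the cap's origin, cap's axes. Turned the tightening way, the cap meets a hard stop 0.03 to 0.25 rad on and then drags the housing round with it. Turned the loosening way it moves easily (light friction alone may take the housing along by up to 0.06 rad) and does not rise; its stop there is about 1.25 rad from home.
- lugs (a point): Underside of the cap's foot, 27 mm below the cap's origin, hidden inside the housing: a 20 mm stem with a 60 mm crossbar (two lugs), below a 68 mm plug 6 mm deep. The lugs sit under two tabs, so the cap cannot be pulled off unturned; from about 0.9 rad (52 deg) past home up to the stop (aim at 1.05 rad) they are free and the cap lifts straight up without resistance.
- mouth (a point): Centre of the rim of the white housing (cylinder 84 mm across), 115 mm above the worktop; turns with the housing; z up along the cap's axis, -x toward the orange rib outside. The housing stands on a grey foot fixed to the worktop (150 x 124 mm, 18 mm high, steel connectors behind, to 116 mm from the axis) with an orange pointer under the rib at rest.
- housing (a joint): Turn of the housing on its sprung foot, rad, 0 at rest, positive anticlockwise from above; spring 4 N m per rad, it springs back when let off.
- tumbler: Clear drinking tumbler, 80 mm across, 91 mm tall, bystander to the left. Origin: centre of its underside.
- lemon: Lemon, 77 x 51 x 52 mm, bystander to the right. Origin: at its underside.
- mug: White mug with beige stripes, 84 x 117 x 95 mm, bystander far right. Origin: centre of its underside.
- mandarin: Mandarin, 50 mm, bystander far left. Origin: at its underside.
Mind the look-alikes: they are no part of the job. There is more than one size of the cap; the one meant has the size given above.

How it is judged:
On the way, in this order (a step that is already met when the one before it is completed fails the run):
1. the cap is unscrewed: turned at least 0.75 rad from home against the housing while still seated (within 8 mm) (angle between the x axis of cap and the x axis of mouth, either way round above 0.75 rad and z of cap in the frame of mouth below 0.008 m), for 0.05 s.
2. the cap's foot is lifted out of the housing (z of cap in the frame of mouth above 0.035 m), for 0.1 s.
At the end, for the whole second after the job is handed in: The cap is held in the fingers (over 2 N), touching nothing of the filter, its foot 40 to 133 mm above the rim (origin 67 to 160 mm), within 60 mm of the housing's axis, tilted less than 15 deg and still (under 0.03 m/s); the housing has sprung back to within 0.1 rad of rest (z of cap in the frame of mouth between 0.067 and 0.16 m and horizontal distance between cap and mouth below 0.06 m and angle between cap's own z axis and vertical below 0.26 rad and contact force between the fingers and cap above 2 N and contact force between cap and filter below 0.2 N and linear speed of cap below 0.03 m/s and value of joint housing between -0.1 and 0.1 rad); the arm keeps its last pose, push and grip.
It fails at once if the housing is wrenched more than 0.35 rad (20 deg) round on its foot (value of joint housing above 0.35 rad or value of joint housing below -0.35 rad).
It fails at once if a bystander is moved more than 30 mm (distance of any of tumbler, lemon, mug, mandarin from where it was at the start of the episode above 0.03 m).
It also fails if it takes over 40 s, if anything falls off the work surface, if the arm or the gripper's body presses on something with over 40 N, if the wrist force passes 120 N, or if a joint passes its speed limit or range.

## Working session

There is one attempt and no reset: what is moved stays moved. The work goes in short steps, Python scripts to look and compute and a tool call to move; the robot and the scene stay as the last step left them, time stands still between calls to the robot, and variables do not carry over. Pictures are saved under pics/ and viewed, at most 10 in all, crops included, and the job is handed in when it is done.

Besides the shell and the picture viewer there is one more tool, called after "Emit:" as name([rows], argument=value, ...), one row to a line, values as JSON. move_arm: Moves the arm, as the interface text tells. Its arguments: {"type":"object","properties":{"rows":{"type":"array","items":{"type":"array","items":{"type":"number"}}}},"required":["rows"]}

```bash
mkdir -p pics
python3 - <<'E'
from plant import manip
import cv2,pickle,numpy as np
print(manip.state(), manip.tip_reach)
fr={n:manip.grab_frame(n) for n in("top","side")}
pickle.dump(fr,open('fr0.pkl','wb'))
for n,f in fr.items():
    cv2.imwrite(f'pics/{n}0.png',f["img"]); print(n,f["mtx"].round(1).tolist(),f["R"].round(3).tolist(),f["t"].round(3).tolist())
E
```

```text
{'time': 0.0, 'joint_pos': array([ 1.12001172e+00,  5.33849881e-02,  1.61431444e+00,  2.05604085e-05,
        1.47601560e+00, -1.18967166e-01]), 'joint_vel': array([ 8.47629345e-05,  2.26077805e-03,  5.61971199e-04, -1.23826303e-03,
        7.80759429e-04,  9.82283947e-05]), 'joint_efforts': array([ 9.17788602e-04, -3.93696356e+01, -3.70175171e+01, -2.69451175e-05,
        7.23664052e-03,  8.48979852e-06]), 'tool_pos': array([0.2033149 , 0.59037594, 0.24903334]), 'tool_rot': array([-3.08053988e-04,  1.65149516e-01,  9.86267971e-01, -1.01553874e-03]), 'contact_force': array([ 0.87329424,  0.10959603, -0.4639503 ]), 'ft_torque': array([0.03292208, 0.01990092, 0.0367917 ]), 'grasp_force': 0.0, 'gripper_width': 0.9980696346095719} 0.019
top [[374.9, 0.0, 254.4], [0.0, 374.9, 193.9], [0.0, 0.0, 1.0]] [[-0.013, -1.0, -0.001], [-0.996, 0.013, -0.092], [0.092, -0.0, -0.996]] [0.059, 0.52, 1.451]
side [[383.3, 0.0, 261.1], [0.0, 383.3, 196.2], [0.0, 0.0, 1.0]] [[0.9, -0.436, 0.005], [-0.305, -0.636, -0.709], [0.312, 0.636, -0.706]] [-0.456, 0.259, 1.18]
```

View pics/top0.png

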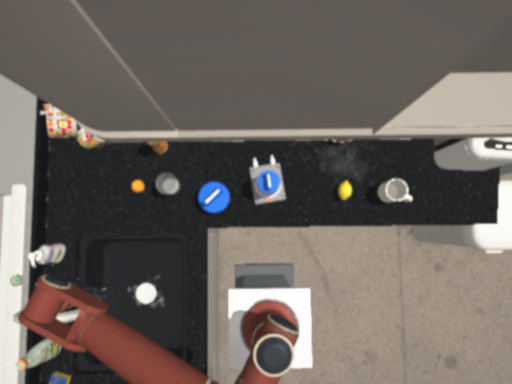

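View pics/side0.png

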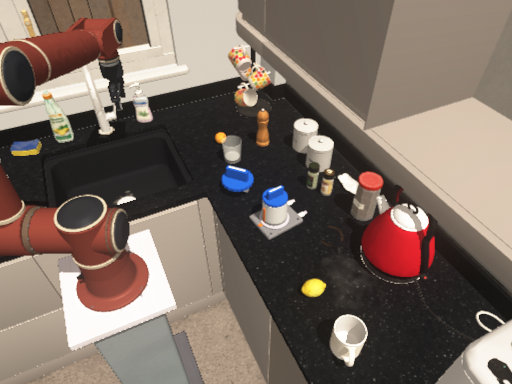

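The top view shows the filter with its seated cap at about (268,182), stripe roughly up-down. The larger look-alike cap lies flat at (214,197), the tumbler is at (167,184), and the lemon is at (345,190). The side view shows the filter cap at (275,197). Next I'll measure it.

```bash
cat > h.py <<'E'
import cv2,numpy as np
def ray(f,u,v,z):
    d=f["R"].T@np.linalg.solve(f["mtx"],[u,v,1.]); c=-f["R"].T@f["t"]
    return c+d*(z-c[2])/d[2]
def two(fa,pa,fb,pb):
    P=[f["mtx"]@np.c_[f["R"],f["t"]] for f in(fa,fb)]
    X=cv2.triangulatePoints(P[0],P[1],np.float64(pa).reshape(2,1),np.float64(pb).reshape(2,1))[:,0]
    return X[:3]/X[3]
def blobs(f,lo,hi,box,mn=4):
    u0,v0,u1,v1=box
    m=cv2.inRange(cv2.cvtColor(f["img"][v0:v1,u0:u1],cv2.COLOR_BGR2HSV),lo,hi)
    n,l,s,c=cv2.connectedComponentsWithStats(m)
    return [(s[i,4],c[i]+[u0,v0],np.argwhere(l==i)[:,::-1]+[u0,v0]) for i in range(1,n) if s[i,4]>=mn]
BLUE=((100,120,60),(125,255,255)); WHITE=((0,0,150),(180,110,255)); ORANGE=((5,120,120),(22,255,255))
E
python3 - <<'E'
import pickle,cv2,numpy as np
from h import *
fr=pickle.load(open('fr0.pkl','rb')); t,s=fr["top"],fr["side"]
def show(f,box,name):
    for nm,c in(("blue",BLUE),("white",WHITE),("orange",ORANGE)):
        for a,c_,p in blobs(f,*c,box): print(name,nm,a,c_.round(1),p.min(0),p.max(0))
show(t,(245,150,292,210),"top"); show(s,(245,180,310,240),"side")
b=max(blobs(t,*BLUE,(245,150,292,210)),key=lambda x:x[0])[2]
h=cv2.convexHull(b.astype(np.int32)); e=cv2.fitEllipse(h); print("ell",e)
print("disc centre z=.121",ray(t,*e[0],.121).round(4),"dia",(np.array(e[1])/374.9*1.32).round(3))
# stripe: white pixels inside the hull
for a,c_,p in blobs(t,*WHITE,(245,150,292,210)):
    if cv2.pointPolygonTest(h,tuple(map(float,c_)),False)>0:
        w=np.array([ray(t,*q,.159)[:2] for q in p]); m=w.mean(0); vx,vy=cv2.fitLine(w.astype(np.float32),cv2.DIST_L2,0,.01,.01)[:2].ravel()
        print("stripe",m.round(4),"yaw deg",np.degrees(np.arctan2(vy,vx)),"len",np.ptp(w@[vx,vy]))
def big(im,box,k): u0,v0,u1,v1=box; return cv2.resize(im[v0:v1,u0:u1],None,fx=k,fy=k,interpolation=cv2.INTER_CUBIC)
A=big(t["img"],(235,145,300,215),7);B=big(s["img"],(240,175,305,245),5)
cv2.imwrite('pics/crop0.png',np.hstack([A[:350*1],np.zeros((350,5,3),np.uint8),B[:350]]) if 0 else np.hstack([cv2.resize(A,(390,420)),cv2.resize(B,(390,420))]))
E
```

```text
top blue 340 [267.9 181.8] [257 171] [279 192]
top white 561 [268.9 178.8] [251 155] [284 202]
top white 48 [268.5 180.3] [267 174] [270 187]
top orange 9 [269.9 200.3] [269 199] [271 202]
side blue 69 [248.3 183.7] [245 180] [253 189]
side blue 397 [274.8 196.8] [262 185] [288 206]
side white 32 [275.2 188.3] [269 185] [281 191]
side white 968 [279.1 218.4] [250 199] [306 237]
side orange 32 [263.8 213.8] [263 208] [265 221]
side orange 11 [259.9 224.7] [258 223] [262 226]
ell ((267.9675598144531, 181.6395721435547), (21.898773193359375, 22.33030891418457), 45.41884231567383)
disc centre z=.121 [0.5562 0.0015 0.121 ] dia [0.077 0.079]
stripe [ 0.5618 -0.0006] yaw deg 19.546621 len 0.17165348424358934
stripe [0.5563 0.0007] yaw deg 4.377563 len 0.04773106369873181
```

View pics/crop0.png

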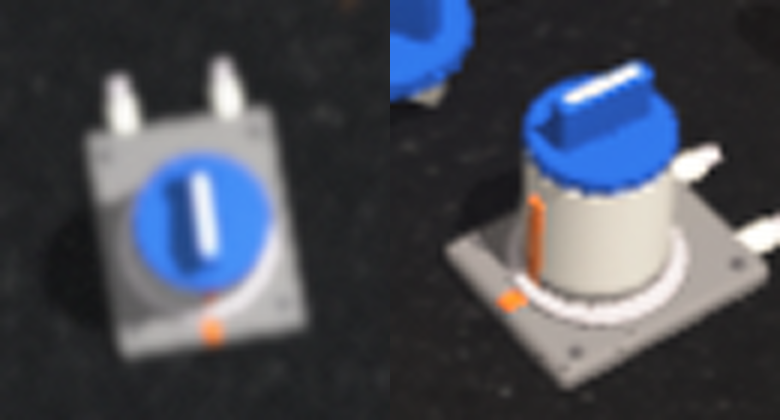

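The crop shows the seated cap with its stripe pointing nearly along +x. The orange rib and pointer are at the near side (269.9,200), lined up at rest. Next come a cross-check and the move plan.

```bash
cat >> h.py <<'E'
from scipy.spatial.transform import Rotation as Ro
def plan(st,goal,yaw_y):
    """shift in tool axes (cm) and turn about tool z (deg) to get to goal with tool y at yaw_y deg, tool down"""
    R=Ro.from_quat(np.roll(st["tool_rot"],-1)); a=np.radians(yaw_y)
    y=np.array([np.cos(a),np.sin(a),0]);z=np.array([0,0,-1.]);G=Ro.from_matrix(np.c_[np.cross(y,z),y,z])
    return (100*R.inv().apply(np.array(goal)-st["tool_pos"])).round(2),np.degrees((R.inv()*G).as_rotvec()).round(2)
E
python3 - <<'E'
import pickle
from h import *
from plant import manip
fr=pickle.load(open('fr0.pkl','rb')); t,s=fr["top"],fr["side"]
print("wing top",two(t,(268.5,180.3),s,(275.2,188.3)).round(4))
p=ray(t,269.9,200.3,.018); print("pointer top",p.round(4)," side",ray(s,259.9,224.7,.018).round(4))
d=np.array([.5563,.001])-p[:2]; print("foot yaw",np.degrees(np.arctan2(d[1],d[0])),np.hypot(*d))
print("tumbler, decoy, lemon",[ray(t,*q,.02)[:2].round(3) for q in((167,184),(214,197),(345,190))])
print(plan(manip.state(),(.556,.001,.25),96))
E
```

```text
wing top [0.5565 0.0008 0.1614]
pointer top [ 0.4949 -0.0088  0.018 ]  side [ 0.4993 -0.0063  0.018 ]
foot yaw 9.045432934885362 0.062191369156030026
tumbler, decoy, lemon [array([0.565, 0.397]), array([0.511, 0.212]), array([ 0.532, -0.306])]
(array([-5.254e+01, -4.424e+01, -1.000e-02]), array([ -0.1 ,  -0.04, -25.01]))
```

Emit:
move_arm([
  [-2.5, -2.1, 0, 0, 0, 0, 1],
  [-2.5, -2.1, 0, 0, 0, 0, 1],
  [-2.5, -2.1, 0, 0, 0, 0, 1],
  [-2.5, -2.1, 0, 0, 0, 0, 1],
  [-2.5, -2.1, 0, 0, 0, 0, 1],
  [-2.5, -2.1, 0, 0, 0, 0, 1],
  [-2.5, -2.1, 0, 0, 0, 0, 1],
  [-2.5, -2.1, 0, 0, 0, 0, 1],
  [-2.5, -2.1, 0, 0, 0, 0, 1],
  [-2.5, -2.1, 0, 0, 0, 0, 1],
  [-2.5, -2.1, 0, 0, 0, 0, 1],
  [-2.5, -2.1, 0, 0, 0, 0, 1],
  [-2.5, -2.1, 0, 0, 0, 0, 1],
  [-2.5, -2.1, 0, 0, 0, 0, 1],
  [-2.5, -2.1, 0, 0, 0, 0, 1],
  [-2.5, -2.1, 0, 0, 0, 0, 1],
  [-2.5, -2.1, 0, 0, 0, 0, 1],
  [-2.5, -2.1, 0, 0, 0, 0, 1],
  [-2.5, -2.1, 0, 0, 0, 0, 1],
  [-2.5, -2.1, 0, 0, 0, 0, 1],
])

```text
time: 1.77
tool_pos: [0.5398, 0.0294, 0.2498]
tool_rot: [-0.0, 0.165, 0.986, 0.0]
contact_force: [0.5, 0.4, -0.3]
gripper_width: 1.002
grasp_force: 0.0
```

Emit:
move_arm([
  [-2.5, -2.1, 0, 0, 0, 0, 1],
  [0, 0, 0, 0, 0, -5, 1],
  [0, 0, 0, 0, 0, -5, 1],
  [0, 0, 0, 0, 0, -5, 1],
  [0, 0, 0, 0, 0, -5, 1],
  [0, 0, 0, 0, 0, -5, 1],
  [0, 0, 0, 0, 0, 0, 0.2],
  [0, 0, 0, 0, 0, 0, 0.2],
])

```text
time: 2.43
tool_pos: [0.5561, 0.003, 0.2498]
tool_rot: [-0.0, -0.051, 0.999, 0.0]
contact_force: [0.5, 0.1, 0.4]
gripper_width: 0.749
grasp_force: 0.0
```

Run:
```python
from h import *
from plant import manip
s=manip.state(); print(s["time"],s["tool_pos"],s["gripper_width"],s["joint_pos"].round(2),plan(s,(.556,.001,.2),96))
f=manip.grab_frame("wrist")
for a,c,p in blobs(f,*BLUE,(0,0,512,384),50): print("blue",a,c,p.min(0),p.max(0))
bl=max(blobs(f,*BLUE,(0,0,512,384),50),key=lambda x:x[0])[2]
h=cv2.convexHull(bl.astype(np.int32))
for a,c,p in blobs(f,*WHITE,(0,0,512,384),50):
    if cv2.pointPolygonTest(h,tuple(map(float,c)),False)>0:
        w=np.array([ray(f,*q,.159)[:2] for q in p]); v=cv2.fitLine(w.astype(np.float32),cv2.DIST_L2,0,.01,.01)[:2].ravel()
        print("stripe",a,c,(cv2.minAreaRect(w.astype(np.float32)*1000)),np.degrees(np.arctan2(v[1],v[0])))
cv2.imwrite('pics/w1.png',f["img"])
```

```text
2.4333 [0.55606491 0.00297495 0.24984183] 0.7487037895116274 [-0.13 -0.11  1.77 -0.    1.48 -1.8 ] (array([ 0.02, -0.2 ,  4.98]), array([ 0.01, -0.04, -0.13]))
blue 7993 [439.08107094 138.28750156] [383  90] [511 195]
blue 2216 [272.58348375 180.5767148 ] [232 141] [301 231]
stripe 702 [471.67521368 153.22934473] ((501.67071533203125, 166.10635375976562), (8.301145553588867, 51.912288665771484), 43.028053283691406) -47.004414
```

View pics/w1.png

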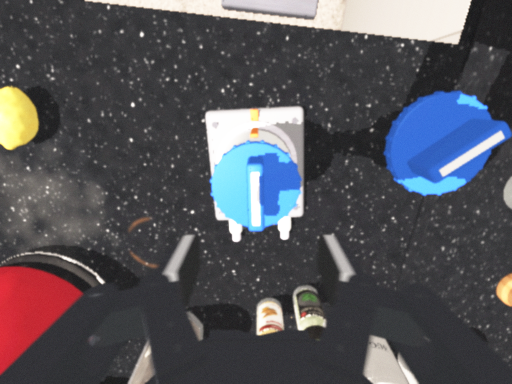

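The wrist view shows the filter cap at (255,185) with its stripe from about (255,170) to (255,225). It lies between the fingers' planes, and the decoy is at (440,140). Next I'll get the stripe pose from this view.

Run:
```python
from h import *
from plant import manip
f=manip.grab_frame("wrist"); s=manip.state()
for a,c,p in blobs(f,(0,0,200),(180,50,255),(225,155,285,232),40):
    w=np.array([ray(f,*q,.159)[:2] for q in p]); v=cv2.fitLine(w.astype(np.float32),cv2.DIST_L2,0,.01,.01)[:2].ravel()
    print("stripe",a,c,p.min(0),p.max(0),cv2.minAreaRect(w.astype(np.float32)*1000),np.degrees(np.arctan2(v[1],v[0])))
for a,c,p in blobs(f,(85,100,60),(125,255,255),(200,130,315,235),200):
    e=cv2.fitEllipse(cv2.convexHull(p.astype(np.int32))); print("disc",e,ray(f,*e[0],.127).round(4))
o=[ray(f,*c,.018) for a,c,p in blobs(f,*ORANGE,(230,100,280,150))]; print(o, [c for a,c,p in blobs(f,*ORANGE,(230,100,280,150))])
```

```text
stripe 510 [254.98823529 197.93529412] [250 171] [260 225] ((556.0009155273438, 2.710507392883301), (47.30347442626953, 7.676032066345215), 6.72488260269165) 6.6943235
stripe 92 [281.32608696 224.42391304] [278 216] [284 231] ((576.0146484375, 26.71201515197754), (13.950916290283203, 5.109421253204346), 7.479466915130615) 3.6729302
stripe 143 [233.62237762 225.44055944] [225 217] [241 231] ((580.5073852539062, -13.573816299438477), (13.030488014221191, 13.353084564208984), 5.821704864501953) 47.67924
disc ((255.18064880371094, 184.64988708496094), (89.59022521972656, 91.41219329833984), 55.604976654052734) [0.5539 0.0022 0.127 ]
[array([ 0.49135105, -0.00531801,  0.018     ]), array([ 0.51741791, -0.00349637,  0.018     ])] [array([255. , 109.2]), array([254.41666667, 130.75      ])]
```

Emit:
move_arm([
  [0, -0.1, 1.4, 0, 0, -1, 0],
  [0, 0, 1.4, 0, 0, 0, 0],
  [0, 0, 1.4, 0, 0, 0, 0],
  [0, 0, 1.4, 0, 0, 0, 0],
  [0, 0, 1.4, 0, 0, 0, 0],
  [0, 0, 1.4, 0, 0, 0, 0],
  [0, 0, 1.0, 0, 0, 0, 0],
  [0, 0, 0.4, 0, 0, 0, 0],
  [0, 0, 0, 0, 0, 0, 0],
])

```text
time: 3.28
tool_pos: [0.5556, 0.002, 0.1505]
tool_rot: [-0.001, -0.061, 0.998, 0.0]
contact_force: [-0.3, 0.0, -0.7]
gripper_width: 0.5
grasp_force: 0.0
```

Run:
```python
from plant import manip
import cv2
s=manip.state(); print(s["time"],s["tool_pos"],s["gripper_width"],s["contact_force"],s["ft_torque"])
a=manip.grab_frame("side")["img"][150:260,215:345]
cv2.imwrite('pics/s2.png',cv2.resize(a,None,fx=5,fy=5,interpolation=cv2.INTER_CUBIC))
```

```text
3.2833 [0.55557264 0.00204303 0.15052969] 0.5003780706396099 [-0.34951981  0.00567267 -0.71473927] [ 0.02297085 -0.00782694  0.00973399]
```

View pics/s2.png

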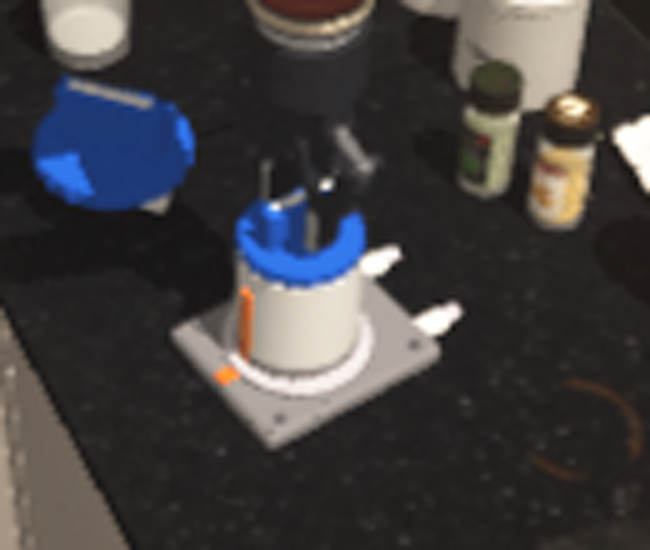

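The fingers straddle the wing above the disc, the rib is in line with the pointer, and there's no contact. I'll close the gripper.

Emit:
move_arm([
  [0, 0, 0, 0, 0, 0, -0.4],
  [0, 0, 0, 0, 0, 0, -0.6],
  [0, 0, 0, 0, 0, 0, -1],
  [0, 0, 0, 0, 0, 0, -1],
  [0, 0, 0, 0, 0, 0, -1],
  [0, 0, 0, 0, 0, 0, -1],
  [0, 0, 0, 0, 0, 0, -1],
])

```text
time: 3.92
tool_pos: [0.5573, 0.0017, 0.1537]
tool_rot: [0.001, -0.061, 0.998, -0.0]
contact_force: [0.8, 0.1, 5.7]
gripper_width: 0.15
grasp_force: 59.6
```

Run:
```python
from plant import manip
from h import *
s=manip.state(); print(s)
f=manip.grab_frame("side")
for a,c,p in blobs(f,*ORANGE,(245,180,310,250)): print(a,c,p.min(0),p.max(0))
```

```text
{'time': 3.9167, 'joint_pos': array([-1.30354296e-01, -3.00195830e-02,  1.86209516e+00, -1.67168263e-04,
        1.30689516e+00, -1.82302968e+00]), 'joint_vel': array([ 0.00133878,  0.00130546, -0.00068864,  0.00114407,  0.00039739,
       -0.00100594]), 'joint_efforts': array([ 4.05014819e-01, -3.05411947e+01, -3.16270351e+01,  1.63103160e-01,
        7.00752111e-02,  8.15585547e-03]), 'tool_pos': array([0.55731701, 0.00172954, 0.15370952]), 'tool_rot': array([ 1.27169485e-03, -6.09234208e-02,  9.98141579e-01, -3.28497460e-04]), 'contact_force': array([0.80084559, 0.13878042, 5.69283979]), 'ft_torque': array([-0.07237713, -0.00663591, -0.01045487]), 'grasp_force': 59.5809406042099, 'gripper_width': 0.15034121119316513}
30 [263.7        213.53333333] [263 208] [265 220]
11 [259.90909091 224.72727273] [258 223] [262 226]
```

Emit:
move_arm([
  [0, 0, -0.25, 0, 0, 0, -1],
  [0, 0, 0, 0, 0, -2, -1],
  [0, 0, 0, 0, 0, -2, -1],
  [0, 0, 0, 0, 0, -2, -1],
  [0, 0, 0, 0, 0, 0, -1],
])

```text
time: 4.38
tool_pos: [0.5563, 0.0016, 0.1543]
tool_rot: [-0.0, -0.113, 0.994, -0.0]
contact_force: [2.2, -1.3, -1.1]
gripper_width: 0.15
grasp_force: 58.8
```

```bash
cat > feel.py <<'E'
from plant import manip
from h import *
s=manip.state(); R=Ro.from_quat(np.roll(s["tool_rot"],-1)).as_matrix()
print("t",s["time"],s["tool_pos"].round(4),"tool y yaw",np.degrees(np.arctan2(R[1,1],R[0,1])).round(2),"tilt",np.degrees(np.arccos(-R[2,2])).round(2),"F",s["contact_force"].round(1),"T",s["ft_torque"].round(3),"grip",s["grasp_force"],s["gripper_width"],"j6",s["joint_pos"][5])
f=manip.grab_frame("side")
for a,c,p in blobs(f,*ORANGE,(245,150,310,250)): print(a,c.round(2),p.min(0),p.max(0))
E
python3 feel.py
```

```text
t 4.3833 [0.5563 0.0016 0.1543] tool y yaw 103.01 tilt 0.04 F [ 2.2 -1.3 -1.1] T [-0.407 -0.372  0.058] grip 58.773706555366516 0.1497729571563264 j6 -1.9282742778262258
33 [263.79 213.76] [263 208] [265 221]
11 [259.91 224.73] [258 223] [262 226]
```

Emit:
move_arm([
  [0, 0, 0, 0, 0, -2, -1],
  [0, 0, 0, 0, 0, -2, -1],
  [0, 0, 0, 0, 0, 0, -1],
])

```text
time: 4.68
tool_pos: [0.5563, 0.0017, 0.1544]
tool_rot: [-0.0, -0.148, 0.989, -0.0]
contact_force: [2.0, -2.1, -1.1]
gripper_width: 0.151
grasp_force: 58.7
```

```bash
python3 feel.py
```

```text
t 4.6833 [0.5563 0.0017 0.1544] tool y yaw 106.97 tilt 0.03 F [ 2.  -2.1 -1.1] T [-0.374 -0.458 -0.033] grip 58.73422980308533 0.15106509641714 j6 -1.9972879658211606
33 [263.79 213.76] [263 208] [265 221]
11 [259.91 224.73] [258 223] [262 226]
```

Emit:
move_arm([
  [0, 0, 0, 0, 0, -2, -1],
  [0, 0, 0, 0, 0, -2, -1],
  [0, 0, 0, 0, 0, 0, -1],
])

```text
time: 4.98
tool_pos: [0.5563, 0.0019, 0.1546]
tool_rot: [-0.0, -0.182, 0.983, -0.0]
contact_force: [1.7, -1.4, -1.1]
gripper_width: 0.153
grasp_force: 58.7
```

```bash
python3 feel.py
```

```text
t 4.9833 [0.5563 0.0019 0.1546] tool y yaw 110.95 tilt 0.01 F [ 1.7 -1.4 -1.1] T [-0.435 -0.429 -0.025] grip 58.74622642993927 0.1528799480287667 j6 -2.0666900823680177
33 [263.79 213.76] [263 208] [265 221]
11 [259.91 224.73] [258 223] [262 226]
```

Emit:
move_arm([
  [0, 0, 0, 0, 0, -2, -1],
  [0, 0, 0, 0, 0, -2, -1],
  [0, 0, 0, 0, 0, 0, -1],
])

```text
time: 5.28
tool_pos: [0.5563, 0.0019, 0.1547]
tool_rot: [-0.0, -0.216, 0.976, 0.0]
contact_force: [2.3, -1.2, -1.1]
gripper_width: 0.152
grasp_force: 58.7
```

```bash
python3 feel.py
```

```text
t 5.2833 [0.5563 0.0019 0.1547] tool y yaw 114.94 tilt 0.01 F [ 2.3 -1.2 -1.1] T [-0.38  -0.341 -0.077] grip 58.73748421669006 0.15154368502725352 j6 -2.1362936991812633
33 [263.79 213.76] [263 208] [265 221]
11 [259.91 224.73] [258 223] [262 226]
```

Emit:
move_arm([
  [0, 0, 0, 0, 0, -2, -1],
  [0, 0, 0, 0, 0, -2, -1],
  [0, 0, 0, 0, 0, 0, -1],
])

```text
time: 5.58
tool_pos: [0.5562, 0.002, 0.1547]
tool_rot: [-0.0, -0.25, 0.968, 0.0]
contact_force: [1.9, -1.4, -2.3]
gripper_width: 0.152
grasp_force: 58.7
```

```bash
python3 feel.py
```

```text
t 5.5833 [0.5562 0.002  0.1547] tool y yaw 118.93 tilt 0.02 F [ 1.9 -1.4 -2.3] T [-0.265 -0.304 -0.039] grip 58.71815264225006 0.15236811862696312 j6 -2.2059827121785185
32 [263.75 213.75] [263 208] [265 221]
11 [259.91 224.73] [258 223] [262 226]
```

A 22° anticlockwise turn gave no drag and almost no torque, so that's the loosening way. I'll continue to about 60° past home.

Emit:
move_arm([
  [0, 0, 0, 0, 0, -3, -1],
  [0, 0, 0, 0, 0, -3, -1],
  [0, 0, 0, 0, 0, -3, -1],
  [0, 0, 0, 0, 0, -3, -1],
  [0, 0, 0, 0, 0, -3, -1],
  [0, 0, 0, 0, 0, -3, -1],
  [0, 0, 0, 0, 0, -3, -1],
  [0, 0, 0, 0, 0, -3, -1],
  [0, 0, 0, 0, 0, -3, -1],
  [0, 0, 0, 0, 0, -3, -1],
  [0, 0, 0, 0, 0, -3, -1],
  [0, 0, 0, 0, 0, -3, -1],
  [0, 0, 0, 0, 0, -1.5, -1],
  [0, 0, 0, 0, 0, 0, -1],
  [0, 0, 0, 0, 0, 0, -1],
])

```text
time: 6.88
tool_pos: [0.5558, 0.0023, 0.1543]
tool_rot: [-0.0, -0.547, 0.837, 0.001]
contact_force: [-0.4, -0.6, -2.2]
gripper_width: 0.154
grasp_force: 58.7
```

```bash
python3 feel.py
python3 - <<'E'
from plant import manip
import cv2,numpy as np
f=[manip.grab_frame("side")["img"][150:250,215:345],manip.grab_frame("top")["img"][130:230,205:335]]
cv2.imwrite('pics/s3.png',np.hstack([cv2.resize(a,(400,308),interpolation=cv2.INTER_CUBIC) for a in f]))
E
```

```text
t 6.8833 [0.5558 0.0023 0.1543] tool y yaw 156.39 tilt 0.11 F [-0.4 -0.6 -2.2] T [-0.011 -0.017  0.007] grip 58.73826205730438 0.15364615491999883 j6 -2.8596530991302074
32 [263.75 213.75] [263 208] [265 221]
11 [259.91 224.73] [258 223] [262 226]
```

View pics/s3.png

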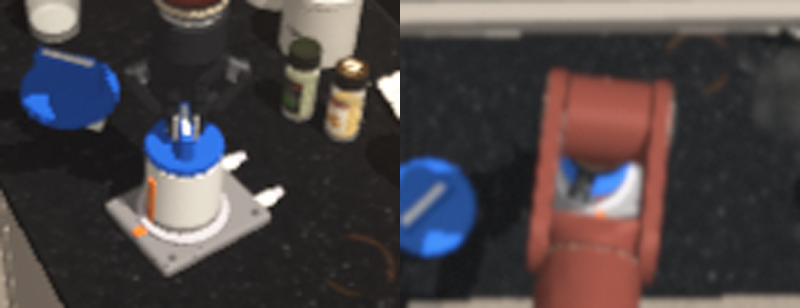

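The cap and wing have turned about 60° while the rib is still on the pointer. I'll lift gently first and check the force.

Emit:
move_arm([
  [0, 0, -0.5, 0, 0, 0, -1],
  [0, 0, -0.5, 0, 0, 0, -1],
  [0, 0, -0.5, 0, 0, 0, -1],
  [0, 0, 0, 0, 0, 0, -1],
])

```text
time: 7.37
tool_pos: [0.5574, 0.0018, 0.1718]
tool_rot: [0.001, -0.548, 0.836, -0.001]
contact_force: [1.2, 0.2, -1.1]
gripper_width: 0.151
grasp_force: 58.7
```

```bash
python3 feel.py
```

```text
t 7.3667 [0.5574 0.0018 0.1718] tool y yaw 156.48 tilt 0.17 F [ 1.2  0.2 -1.1] T [ 0.032 -0.012  0.029] grip 58.71515929698944 0.1513701537697824 j6 -2.8613693939518443
32 [263.75 213.75] [263 208] [265 221]
12 [259.75 224.67] [258 223] [262 226]
```

Emit:
move_arm([
  [0, 0, -0.8, 0, 0, 0, -1],
  [0, 0, -0.8, 0, 0, 0, -1],
  [0, 0, -0.8, 0, 0, 0, -1],
  [0, 0, -0.8, 0, 0, 0, -1],
  [0, 0, -0.8, 0, 0, 0, -1],
  [0, 0, -0.8, 0, 0, 0, -1],
  [0, 0, -0.8, 0, 0, 0, -1],
  [0, 0, -0.8, 0, 0, 0, -1],
  [0, 0, -0.8, 0, 0, 0, -1],
  [0, 0, -0.8, 0, 0, 0, -1],
  [0, 0, -0.3, 0, 0, 0, -1],
  [0, 0, 0, 0, 0, 0, -1],
  [0, 0, 0, 0, 0, 0, -1],
  [0, 0, 0, 0, 0, 0, -1],
  [0, 0, 0, 0, 0, 0, -1],
  [0, 0, 0, 0, 0, 0, -1],
  [0, 0, 0, 0, 0, 0, -1],
])

```text
time: 8.83
tool_pos: [0.5562, 0.002, 0.2523]
tool_rot: [-0.0, -0.548, 0.836, 0.0]
contact_force: [0.5, 0.3, -0.6]
gripper_width: 0.149
grasp_force: 58.7
```

```bash
python3 feel.py
python3 - <<'E'
from plant import manip
import cv2
a=manip.grab_frame("side")["img"][110:260,205:355]
cv2.imwrite('pics/s4.png',cv2.resize(a,None,fx=4,fy=4,interpolation=cv2.INTER_CUBIC))
E
```

```text
t 8.8333 [0.5562 0.002  0.2523] tool y yaw 156.49 tilt 0.05 F [ 0.5  0.3 -0.6] T [-0.019  0.028 -0.049] grip 58.714208006858826 0.14867655770560906 j6 -2.861542468720036
32 [263.75 213.75] [263 208] [265 221]
11 [259.91 224.73] [258 223] [262 226]
```

View pics/s4.png

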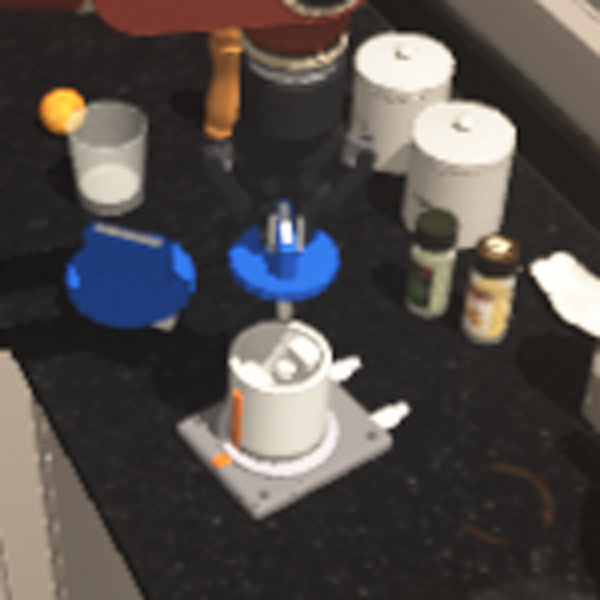

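The picture shows the cap held level at (285,260), with its foot clear above the open housing at (280,350). The rib is on its pointer and the bystanders haven't moved. I'm handing it in.

```bash
python3 -c "
from plant import manip
print(manip.job_done())"
```

```text
the job is handed in; nothing more can be done
None
```

The blue cap loosened anticlockwise; I turned it about 60°, lifted it straight off, and handed in while holding it level over the filter, foot about 7 cm above the rim, with the housing at rest and the bystanders not visibly moved; no verdict came back.

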